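Index the drum and change the speed key

TASK

Set up the next sanding pass: first turn the drum on its rotary fixture until the graduated ring reads 40 degrees (the fourth line after the red zero line) against the index line, within about 3 degrees. Then change the speed console from the red key to the green one: press only the green key, fully home but without forcing it, so that it stays down by itself and the red key pops up. Leave the other keys and the loose things on the bench alone, and let go of everything.

Things in the scene. Friction and masses are not known exactly. Their poses are not given: they have to be found in the camera images.
- console: Fixed green console, a wedge 160 deep (x) x 290 wide (y) mm; origin: centre of its underside; x points from its low front edge (facing the robot) to its high back edge, z up. Its top face slopes 25 degrees: 45 mm high in front, 120 mm at the back. Keys are pressed along the face's normal: (0.423, 0, -0.906) in this frame.
- key_row (a point): Middle of the row of keys, on the sloping face 82 mm above the table. Four keys in a row along the console's y axis, 38 mm apart, at y -57, -19, 19, 57 mm from here; the order of the colours varies.
- guard_bar_mid (a point): Middle of the fixed steel guard bar over the keys: 12 mm thick, 250 mm long along the console's y axis, 14 mm behind (+x) the row's middle, 195 mm above the table; its ends bend back down to the console. It blocks a gripper pointing straight down on a key; tilted 20 to 40 degrees, reaching forwards and down under the bar, there is room.
- fixture: Fixed rotary fixture: grey round base, 220 mm across, 28 mm tall; origin: centre of its underside, z up. The index line (black line on a small grey block at the rim, 37 mm high) lies at +x in its frame, on the side away from the robot.
- ring (a joint): Scale reading at the index line, in rad (0 = red zero line; lines each 10 degrees, longer each 30, up to 180). Aluminium scale ring, yellow drum (160 mm across, top 74 mm above the table) and black grip bar turn as one piece. Counter-clockwise from above raises the reading; range 0 to 3.14, starts at 115 to 165 degrees. Friction of 0.12 N m holds it where it is left.
- ring_grip (a point): On the turning axis, 108 mm above the table, in the middle of the black grip bar: 64 long (point's x) x 20 wide (point's y) x 40 mm tall, top 126 mm above the table; turns with the ring. At reading 0 its length points to the index line.
- key_red (a joint): How far the red key is pressed (m): 0 = up, about 0.008 = latched down, 0.010 = hard stop. It starts latched down. Sprung up: 3 N at the top, at most 9 N on the way. Pressing a key some 3 mm frees a latched one; the pressed key itself latches only past 8 mm, near its stop, else it springs back.
- key_red_top (a point): Centre of the top of the red key cap (30 mm along the slope x 24 mm along the row; the top is 20 mm off the sloping face when up); moves with the key. Axes parallel to the console's frame, not to the slope.
- key_green (a joint): How far the green key is pressed (m): 0 = up, about 0.008 = latched down, 0.010 = hard stop. It starts up. Same action as the red key.
- key_green_top (a point): Centre of the top of the green key cap (30 mm along the slope x 24 mm along the row; the top is 20 mm off the sloping face when up); moves with the key. Axes parallel to the console's frame, not to the slope.
- key_yellow (a joint): How far the yellow key is pressed (m): 0 = up, about 0.008 = latched down, 0.010 = hard stop. It starts up. Same action as the red key.
- key_yellow_top (a point): Centre of the top of the yellow key cap (30 mm along the slope x 24 mm along the row; the top is 20 mm off the sloping face when up); moves with the key. Axes parallel to the console's frame, not to the slope.
- key_blue (a joint): How far the blue key is pressed (m): 0 = up, about 0.008 = latched down, 0.010 = hard stop. It starts up. Same action as the red key.
- key_blue_top (a point): Centre of the top of the blue key cap (30 mm along the slope x 24 mm along the row; the top is 20 mm off the sloping face when up); moves with the key. Axes parallel to the console's frame, not to the slope.
- sanding_block: Bystander, loose: a cork sanding block, 110 x 60 x 32 mm; to be left alone.
- paint_tin: Bystander, loose: a paint tin, 80 mm across, 85 mm tall; to be left alone.
- filler_jar: Bystander, loose: a jar with a black cap, 60 mm across, 75 mm tall; to be left alone.
- screwdriver: Bystander, loose: a screwdriver lying flat; to be left alone.
- wrench: Bystander, loose: a wrench lying flat; to be left alone.
- disc_stack: Bystander, loose: a stack of red sanding discs, 124 mm across, 14 mm thick; to be left alone.
- gear_blank: Bystander, loose: a dark steel ring, 90 mm across, 22 mm tall; to be left alone.

How it is judged (in metres and radians):
On the way, in this order (a step that is already met when the one before it is completed fails the run):
1. the ring reads 40 +- 3 degrees while the red key is still latched (value of joint ring between 0.645772 and 0.750492 rad and value of joint key_red above 0.006 m and velocity of joint ring between -0.05 and 0.05 rad/s), for 0.2 s.
2. the green key is down and the red key is up (value of joint ring between 0.645772 and 0.750492 rad and value of joint key_green above 0.006 m and value of joint each of key_red, key_yellow, key_blue below 0.002 m), for 0.2 s.
At the end, for the whole second after the job is handed in: The ring reads between 37 and 43 degrees and is at rest; the green key is latched (more than 6 mm down) with nothing pressing it; red, yellow and blue keys are up (less than 2 mm down) (all of step 2 and velocity of joint ring between -0.02 and 0.02 rad/s); the robot touches nothing.
It fails at once if the yellow or the blue key is pressed (more than 4 mm) (value of joint any of key_yellow, key_blue above 0.004 m).
It fails at once if a key is forced with more than 40 N (contact force between any of key_red, key_green, key_yellow, key_blue and the fingers above 40 N).
It fails at once if a loose bystander is shifted by more than 30 mm (distance of any of sanding_block, paint_tin, filler_jar, screwdriver, wrench, disc_stack, gear_blank from where it was at the start of the episode above 0.03 m).
It also fails if it takes over 67 s, if anything falls off the work surface, if the arm or the gripper's body presses on something with over 40 N, if the wrist force passes 120 N, or if a joint passes its speed limit or range.

ROBOT

A 6-joint arm with a two-finger parallel gripper is mounted at the origin on the work surface. World frame = base frame: x ahead of the robot, y to its left, z up, the work surface at z = 0. Lengths are in mm, angles in rad, forces in N, time in s.
With the tool pointing down it reaches from about 350 to 875 mm from the base axis. Payload 4.2 kg.
Tool frame: the origin (TCP) lies at the centre of the arm's flange, where the gripper is bolted on; the fingertips stand 182 mm ahead of it and the grasp point (between the pads) lies 164 mm ahead of it; y points along the fingers, z is the direction in which the jaws open and shut, and the axes are right-handed (so a half turn about y gives the same grasp; the last joint's range is limited). The gripper opens to 87 mm and grips with 3 to 60 N. Pads are 19 mm wide; open, the fingers measure 117 mm over their backs; the gripper's body (75 mm by 190 mm) begins 51 mm behind the grasp point.
Start: joints at [1.568, 0.385, 0.008, 0, -1.194, -0.259], TCP at [161.73, 603.691, 404.75] pointing down, gripper open.
Joint ranges: [-3.14, 3.14], [-1.21, 2.06], [-1.07, 1.41], [-3.16, 2.05], [-2.99, -0.16], [-3.1, 3.1]. Speed limits (rad/s): [2.79, 2.79, 3.14, 3.14, 3.14, 3.14].

INTERFACE

Orientations are given as a unit quaternion [w, x, y, z].
In Python, from plant import robot gives the robot as it stands.
- The arm moves only by the tool apply_moves, never from a script. Its argument "increments" is a list of rows, each an object of numbers: "ax", "ay", "az": the turn, a rotation vector about the tool's x, y, z in rad; "dx", "dy", "dz": the shift along the tool's x, y, z in m; "jaw": the opening, from 0 (shut) to 1 (fully open). In form: [{"ax": .., "ay": .., "az": .., "dx": .., "dy": .., "dz": .., "jaw": ..}, ...]. A call has 1 to 8 rows; each row is the pose to reach, as a shift and turn from the pose commanded when the call began, along the tool's axes at that moment; what a row does not reach only later rows make up. A row lasts 1/12 s, in which the tool goes at most 41.7 mm and 7.16 degrees, less where a joint would pass 70% of its speed; a pose out of reach is approached as far as the arm can. A call with a gripper value outside its range is refused whole. The fingers move at their own pace and stop on an object; the grip force is fixed at half the most. Time passes only in rows, so rows that repeat a pose let the fingers close. It gives the time, the measured TCP pose, the force and the opening at its end, in the units of the state.
- robot.observe(): the state, without advancing time (a new reading comes with each control period).
- robot.grab_frame(name): name is "side" or "top"; returns a dict with "image" (420x560x3 uint8, blue, green, red), "depth" (420x560 float32, mm along the optical axis (not along the pixel's ray), 0 where there is no reading), "fx", "fy", "cx", "cy" (pixels), "R" (3x3) and "t" (3): a world point X has camera coordinates R X + t. Camera axes: x right, y down, z forward; pixel columns grow to the right and rows downward; lengths in mm; the calibration is good to about 2 mm. A picture is of the moment at which its call begins.
- robot.hand_in(): hands the job in, once; it reports no verdict.
The state is a dict: "time": time; "q": joint angles; "qd": joint speeds; "effort": joint torques, N m; "position": TCP position; "orientation": TCP orientation; "wrist_force": force on the tool from outside, world axes, zero at the start; "torque": the same for the moment, N m; "finger_gap": finger opening in mm.
Only numpy, scipy, OpenCV 4.12 (cv2) and the standard library are available. Lean on these libraries where they do the work, as an engineer would, in place of code of your own. Each camera call takes 0.05 s, during which the arm holds its last target. There are 200 camera calls.

## Working session

There is one attempt and no reset: what is moved stays moved. The work goes in short steps, Python scripts to look and compute and a tool call to move; the robot and the scene stay as the last step left them, time stands still between calls to the robot, and variables do not carry over. Pictures are saved under pics/ and viewed, about 8 in all and at most 12, crops included, and the job is handed in when it is done.

Besides the shell and the picture viewer there is one more tool, called after "Call:" as a command line: name --argument value ..., lists and objects as JSON in quotes. apply_moves: Moves the arm, as the interface text tells. Its arguments: {"type":"object","properties":{"increments":{"type":"array","items":{"type":"object","properties":{"ax":{"type":"number"},"ay":{"type":"number"},"az":{"type":"number"},"dx":{"type":"number"},"dy":{"type":"number"},"dz":{"type":"number"},"jaw":{"type":"number"}}}}},"required":["increments"]}

```bash
ls; mkdir -p pics; cat > h.py <<'E'
import numpy as np, cv2
from plant import robot
def snap(name, out=None):
    f=robot.grab_frame(name)
    if out: cv2.imwrite('pics/'+out,f['image'])
    np.savez('/tmp/'+name+'.npz',**f)
    return f
def load(name): return dict(np.load('/tmp/'+name+'.npz'))
def ray(f,u,v,z):
    R=np.array(f['R']);t=np.array(f['t']);c=-R.T@t
    d=R.T@np.array([(u-f['cx'])/f['fx'],(v-f['cy'])/f['fy'],1])
    return c+d*(z-c[2])/d[2]
def proj(f,X):
    p=np.array(f['R'])@np.array(X,float)+np.array(f['t'])
    return np.array([f['fx']*p[0]/p[2]+f['cx'],f['fy']*p[1]/p[2]+f['cy']])
def pt(f,u,v):
    R=np.array(f['R']);t=np.array(f['t']);d=f['depth'][int(v),int(u)]
    return R.T@(np.array([(u-f['cx'])/f['fx']*d,(v-f['cy'])/f['fy']*d,d])-t)
E
python3 - <<'E'
from h import *
for n in('top','side'):
    f=snap(n,n+'0.png'); print(n,-np.array(f['R']).T@f['t'],np.round(f['R'],2).tolist(),f['fx'])
print(robot.observe())
E
```

```text
pics
top [ 319.29294646   19.73998715 1657.703295  ] [[0.03, -1.0, 0.01], [-0.99, -0.03, -0.13], [0.13, -0.01, -0.99]] 534.7899973944113
side [ 375.51644487  787.21780227 1141.9001361 ] [[-0.99, -0.15, -0.01], [-0.11, 0.78, -0.61], [0.1, -0.6, -0.79]] 463.5283800755597
{'time': 0.1, 'q': array([ 1.56759295e+00,  3.85495415e-01,  6.75752579e-03, -4.31110044e-04,
       -1.19400836e+00, -2.58608386e-01]), 'qd': array([ 0.00035734, -0.00137859,  0.00332488,  0.00131963,  0.00035492,
       -0.00266203]), 'effort': array([-2.30570304e-04, -3.91693890e+01,  1.87932515e+01,  4.23180297e+00,
        1.34185128e-02, -7.32722538e-05]), 'position': array([161.68435581, 603.53799091, 403.75775649]), 'orientation': array([ 0.0924087 , -0.09230326, -0.7003473 ,  0.70175096]), 'wrist_force': array([ 0.29622569, -0.0034615 ,  0.39414223]), 'torque': array([-0.01821619,  0.01073987, -0.00359219]), 'finger_gap': 87.07277695244962}
```

View pics/top0.png

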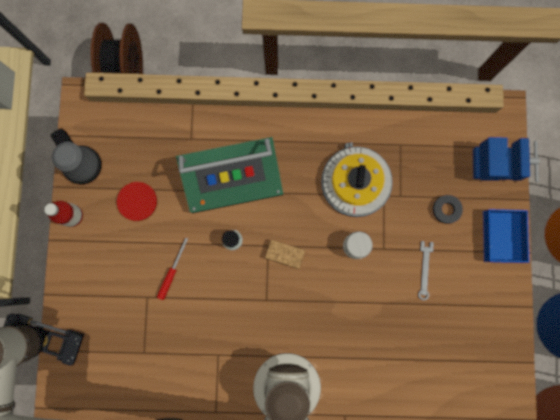

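View pics/side0.png

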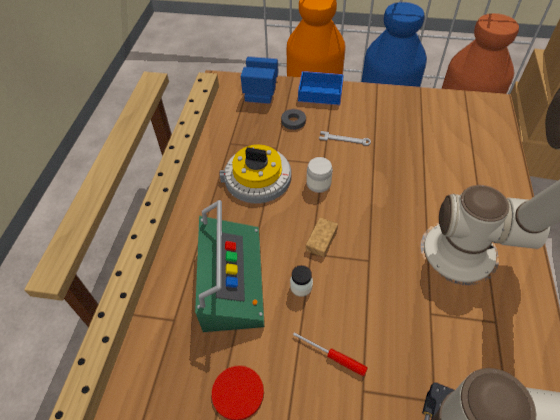

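The top view shows the fixture at about (357,181) with its index block near (346,147), and the console at (231,174). The keys run blue, yellow, green, red from left to right. The side view shows the fixture at (257,170) and the keys at about (231,245–283). Next I'll take close crops and mask measurements.

```bash
python3 - <<'E'
from h import *
T=load('top');S=load('side')
def big(f,x0,y0,w,h,k): return cv2.resize(f['image'][y0:y0+h,x0:x0+w],None,fx=k,fy=k,interpolation=cv2.INTER_CUBIC)
a=big(T,312,136,90,90,6); b=big(S,215,130,85,85,6)
cv2.imwrite('pics/crop.png',cv2.resize(np.hstack([a,cv2.resize(b,(540,540))]),(800,400)))
def cen(f,lo,hi,box):
    x,y,w,h=box; hsv=cv2.cvtColor(f['image'],cv2.COLOR_BGR2HSV)
    m=cv2.inRange(hsv,lo,hi); k=np.zeros_like(m);k[y:y+h,x:x+w]=m[y:y+h,x:x+w]
    n,l,s,c=cv2.connectedComponentsWithStats(k);i=1+np.argmax(s[1:,4]);return c[i],s[i],(l==i)
cols={'red':((0,150,80),(8,255,255)),'green':((45,150,90),(75,255,255)),'yellow':((22,150,100),(35,255,255)),'blue':((105,150,80),(130,255,255))}
def Rc(f): return np.array(f['R']),np.array(f['t'])
def tri(pa,pb):
    A=[];B=[]
    for f,p in((T,pa),(S,pb)):
        R,t=Rc(f);c=-R.T@t;d=R.T@np.array([(p[0]-f['cx'])/f['fx'],(p[1]-f['cy'])/f['fy'],1]);d/=np.linalg.norm(d)
        P=np.eye(3)-np.outer(d,d);A.append(P);B.append(P@c)
    return np.linalg.solve(sum(A),sum(B))
for n,(lo,hi) in cols.items():
    ca,sa,_=cen(T,lo,hi,(200,155,60,35));cb,sb,_=cen(S,lo,hi,(220,235,25,60))
    print(n,ca.round(1),sa,cb.round(1),sb,tri(ca,cb).round(1),pt(T,*ca).round(1),pt(S,*cb).round(1))
for nm,f,box in(('top',T,(315,140,85,80)),('side',S,(218,135,80,70))):
    c,s,m=cen(f,(20,120,80),(35,255,255),box)
    cn=cv2.findContours(m.astype(np.uint8),cv2.RETR_EXTERNAL,cv2.CHAIN_APPROX_NONE)[0][0]
    hull=cv2.convexHull(cn)
    print(nm,s,cv2.minEnclosingCircle(hull))
    P=[ray(f,*q[0],74)[:2] for q in hull]
    print('drum',np.round(cv2.minEnclosingCircle(np.array(P,np.float32)),1) if 0 else cv2.minEnclosingCircle(np.array(P,np.float32)))
E
```

```text
red [248.9 171.2] [245 166   9  11  81] [230.  245.5] [225 241  11  10  96] [638.1 131.3  88.9] [636.8 131.3  87.4] [638.5 134.   93.5]
green [236.1 174.3] [232 170   9  10  66] [230.9 255.8] [226 251  11  10  98] [626.  168.1  97.6] [622.7 167.2 105.3] [626.9 170.2 101.1]
yellow [223.7 176.7] [219 172  10  11  91] [231.2 268.5] [225 263  13  12 121] [617.6 204.8  96.1] [615.3 204.  102.1] [617.9 207.1 100.3]
blue [211.1 179.1] [207 174   9  11  81] [231.3 281.4] [226 276  12  12 121] [609.2 241.7  95.9] [607.3 241.1  99.1] [608.6 245.9 104.1]
top [ 332  154   52   52 1580] ((357.89306640625, 179.2597198486328), 26.199464797973633)
drum ((624.033203125, -196.70033264160156), 79.96308135986328)
side [ 232  144   50   44 1300] ((256.5911560058594, 166.0939178466797), 25.11330223083496)
drum ((624.3053588867188, -185.7629852294922), 93.90538787841797)
```

View pics/crop.png

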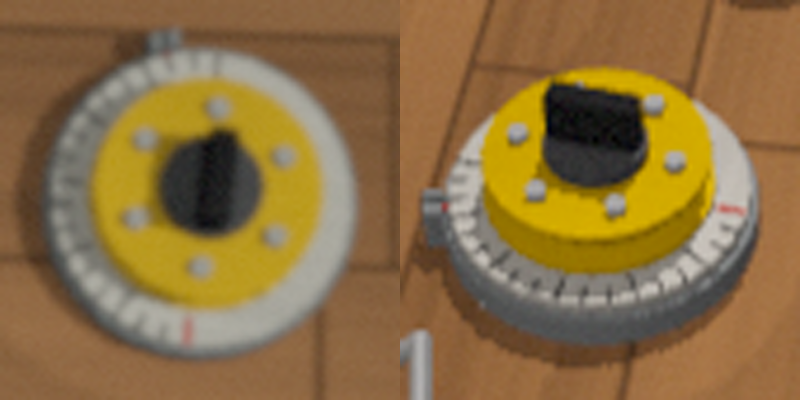

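The crop shows the index block at about (165,42), the red zero line at (188,330), and the grip bar along (225,135)–(205,225). The red line is also visible in the side crop at (733,210).

```bash
python3 - <<'E'
from h import *
T=load('top');S=load('side')
C=np.array([624.0,-196.7])
im=T['image'].astype(float)
hsv=cv2.cvtColor(T['image'],cv2.COLOR_BGR2HSV)
# depth of ring
for r in (95,):
  for a in range(0,360,45):
    u,v=proj(T,[*(C+r*np.array([np.cos(np.radians(a)),np.sin(np.radians(a))])),31]); print(a,pt(T,u,v).round(1))
# red line
for f,n in((T,'top'),(S,'side')):
    g=f['image'].astype(int);m=((g[...,2]-g[...,1])>35)&((g[...,2]-g[...,0])>35)
    pts=[]
    for v,u in np.argwhere(m):
        X=ray(f,u,v,31)
        if 85<np.hypot(*(X[:2]-C))<106 and abs(g[v,u,1]-g[v,u,0])<30: pts.append((*X[:2],g[v,u,2]-g[v,u,1],u,v))
    pts=np.array(pts); 
    w=pts[:,2]; d=(pts[:,:2]*w[:,None]).sum(0)/w.sum()-C
    print(n,len(pts),'red line dir deg',np.degrees(np.arctan2(d[1],d[0])),np.hypot(*d)); print(pts[:,3:].astype(int).tolist())
# bar dark top, both views
for f,n,c in((T,'top',proj(T,[*C,126])),(S,'side',proj(S,[*C,126]))):
    g=f['image'].max(2); m=np.zeros(g.shape,np.uint8); x,y=c.astype(int); m[y-18:y+18,x-18:x+18]=(g[y-18:y+18,x-18:x+18]<32)
    P=np.array([ray(f,u,v,126)[:2] for v,u in np.argwhere(m)],np.float32)
    print(n,'bar',len(P),P.mean(0),cv2.minAreaRect(P), np.degrees(np.arctan2(*cv2.PCACompute(P,mean=None)[1][0][::-1])))
# index block
for f,n,(u,v) in((T,'top',(312+165*.225,136+42*.225)),(S,'side',(215+35*85/400,130+202*85/400))):
    for z in (37,):
        d=ray(f,u,v,z)[:2]-C; print(n,'index',np.degrees(np.arctan2(d[1],d[0])),np.hypot(*d))
# keys/console axis
K=np.array([[638.1,131.3],[626,168.1],[617.6,204.8],[609.2,241.7]])
vx,vy=cv2.fitLine(K[1:].astype(np.float32),cv2.DIST_L2,0,.01,.01)[:2].ravel();print('row dir',np.degrees(np.arctan2(vy,vx)))
# console yaw from green outline depth: table-level edge ignored; guard bar and console mask
m=cv2.inRange(hsv,(60,100,30),(90,255,120)); k=np.zeros_like(m);k[135:220,170:290]=m[135:220,170:290]
cs=max(cv2.findContours(k,cv2.RETR_EXTERNAL,cv2.CHAIN_APPROX_NONE)[0],key=cv2.contourArea)
print(cv2.minAreaRect(cs)); print([ (q[0].tolist(),pt(T,*q[0]).round().tolist()) for q in cv2.approxPolyDP(cs,5,True)])
E
```

```text
0 [ 718.2 -196.2   34.4]
45 [ 689.1 -128.7   40.1]
90 [ 623.2 -101.4   35.1]
135 [ 555.  -128.4   43.5]
180 [ 527.3 -195.    43.9]
225 [ 555.6 -262.4   39.2]
270 [ 621.7 -289.4   43.2]
315 [ 681.5 -256.5   73.3]
top 6 red line dir deg 176.15928279956276 90.72918116201558
[[354, 209], [354, 210], [353, 211], [354, 211], [353, 212], [354, 212]]
side 5 red line dir deg -173.97101960334066 91.06712864843405
[[286, 158], [286, 174], [287, 174], [287, 175], [291, 176]]
top bar 93 [ 621.0946  -192.36438] ((622.2647094726562, -193.45497131347656), (18.662084579467773, 57.80410385131836), 87.1591567993164) -6.7657657
side bar 168 [ 625.3322  -172.93556] ((626.8519287109375, -173.41481018066406), (37.86988830566406, 70.99810791015625), 77.72631072998047) -12.850885
top index 11.60541352571319 115.32254787515713
side index 13.594598906907985 117.16082329988252
row dir -77.14193
((231.72137451171875, 183.71194458007812), (39.074649810791016, 94.08991241455078), 78.04341125488281)
[([273, 155], [686.0, 60.0, 96.0]), ([263, 158], [677.0, 90.0, 92.0]), ([265, 182], [610.0, 83.0, 64.0]), ([200, 195], [565.0, 278.0, 62.0]), ([194, 173], [627.0, 294.0, 88.0]), ([184, 174], [621.0, 322.0, 99.0]), ([190, 206], [532.0, 308.0, 53.0]), ([198, 210], [522.0, 286.0, 36.0]), ([275, 194], [576.0, 52.0, 49.0]), ([280, 187], [598.0, 37.0, 52.0])]
```

```bash
cat >> h.py <<'E'
from scipy.spatial.transform import Rotation as Ro
def pose(o=None):
    o=o or robot.observe(); w,x,y,z=o['orientation']; return Ro.from_quat([x,y,z,w]),o['position']/1000
def plan(Rt,pt_,o=None):
    """increment (rotvec in tool, shift in tool m) from present pose to target rotation and flange position (m)"""
    R,p=pose(o); return (R.inv()*Rt).as_rotvec().round(3),(R.inv().apply(np.array(pt_)-p)).round(4)
def frame(y,z): # from approach y and jaw z
    y=np.array(y,float)/np.linalg.norm(y); z=np.array(z,float)-np.dot(z,y)*y; z/=np.linalg.norm(z)
    return Ro.from_matrix(np.column_stack([np.cross(y,z),y,z]))
E
python3 - <<'E'
from h import *
R,p=pose();print(R.as_matrix().round(3))
b=np.radians(175.5)
for s in(1,-1):
  Rt=frame([0,0,-1],s*np.array([-np.sin(b),np.cos(b),0])); print(s,plan(Rt,[.624,-.1967,.330]))
E
```

```text
[[-0.966 -0.    -0.259]
 [ 0.259 -0.002 -0.966]
 [-0.    -1.     0.002]]
1 (array([-0.002, -0.183,  0.   ]), array([-0.6538,  0.0751,  0.6531]))
-1 (array([-0.   ,  2.958, -0.003]), array([-0.6538,  0.0751,  0.6531]))
```

Call:
apply_moves --increments '[{"dx":-0.03,"dz":0.03,"jaw":1},{"dx":-0.06,"dz":0.06,"jaw":1},{"dx":-0.09,"dz":0.09,"jaw":1},{"dx":-0.12,"dz":0.12,"jaw":1},{"dx":-0.15,"dz":0.15,"jaw":1},{"dx":-0.18,"dz":0.18,"jaw":1},{"dx":-0.21,"dz":0.21,"jaw":1},{"dx":-0.23,"dz":0.23,"jaw":1}]'

```text
schema error: expected keys ax, ay, az, dx, dy, dz, jaw
```

Call:
apply_moves --increments '[{"dx":-0.03,"dz":0.03,"jaw":1},{"dx":-0.06,"dz":0.06,"jaw":1},{"dx":-0.09,"dz":0.09,"jaw":1},{"dx":-0.12,"dz":0.12,"jaw":1},{"dx":-0.15,"dz":0.15,"jaw":1},{"dx":-0.18,"dz":0.18,"jaw":1},{"dx":-0.21,"dz":0.21,"jaw":1},{"dx":-0.23,"dz":0.23,"jaw":1}]'

```text
schema error: expected keys ax, ay, az, dx, dy, dz, jaw
```

```bash
python3 - <<'E'
from h import *
b=np.radians(175.5);o=robot.observe();print(o['time'],o['q'].round(3),o['position'],o['wrist_force'])
print(plan(frame([0,0,-1],[-np.sin(b),np.cos(b),0]),[.624,-.1967,.330],o))
E
```

```text
0.1 [ 1.568  0.385  0.007 -0.    -1.194 -0.259] [161.68435581 603.53799091 403.75775649] [ 0.29622569 -0.0034615   0.39414223]
(array([-0.002, -0.183,  0.   ]), array([-0.6538,  0.0751,  0.6531]))
```

All seven keys have to be given in every row.

Call:
apply_moves --increments '[{"ax":0,"ay":0,"az":0,"dx":-0.03,"dy":0,"dz":0.03,"jaw":1},{"ax":0,"ay":0,"az":0,"dx":-0.06,"dy":0,"dz":0.06,"jaw":1},{"ax":0,"ay":0,"az":0,"dx":-0.09,"dy":0,"dz":0.09,"jaw":1},{"ax":0,"ay":0,"az":0,"dx":-0.12,"dy":0,"dz":0.12,"jaw":1},{"ax":0,"ay":0,"az":0,"dx":-0.15,"dy":0,"dz":0.15,"jaw":1},{"ax":0,"ay":0,"az":0,"dx":-0.18,"dy":0,"dz":0.18,"jaw":1},{"ax":0,"ay":0,"az":0,"dx":-0.21,"dy":0,"dz":0.21,"jaw":1},{"ax":0,"ay":0,"az":0,"dx":-0.23,"dy":0,"dz":0.23,"jaw":1}]'

```text
time: 0.77
position: [324.8, 319.3, 404.5]
orientation: [0.093, -0.092, -0.701, 0.701]
wrist_force: [1.0, 0.6, -0.1]
finger_gap: 87.1
```

Call:
apply_moves --increments '[{"ax":0,"ay":0,"az":0,"dx":-0.03,"dy":0,"dz":0.03,"jaw":1},{"ax":0,"ay":0,"az":0,"dx":-0.06,"dy":0,"dz":0.06,"jaw":1},{"ax":0,"ay":0,"az":0,"dx":-0.09,"dy":0,"dz":0.09,"jaw":1},{"ax":0,"ay":0,"az":0,"dx":-0.12,"dy":0,"dz":0.12,"jaw":1},{"ax":0,"ay":0,"az":0,"dx":-0.15,"dy":0,"dz":0.15,"jaw":1},{"ax":0,"ay":0,"az":0,"dx":-0.18,"dy":0,"dz":0.18,"jaw":1},{"ax":0,"ay":0,"az":0,"dx":-0.21,"dy":0,"dz":0.21,"jaw":1},{"ax":0,"ay":0,"az":0,"dx":-0.23,"dy":0,"dz":0.23,"jaw":1}]'

```text
time: 1.43
position: [487.6, 37.8, 404.5]
orientation: [0.093, -0.093, -0.701, 0.701]
wrist_force: [0.5, 0.6, -0.5]
finger_gap: 87.1
```

```bash
python3 - <<'E'
from h import *
b=np.radians(175.5);o=robot.observe();print(o['time'],o['q'].round(3),o['position'],o['wrist_force'])
print(plan(frame([0,0,-1],[-np.sin(b),np.cos(b),0]),[.624,-.1967,.330],o))
E
```

```text
1.4333 [ 0.41   0.152 -0.315  0.    -1.104  0.898] [487.64941734  37.76564764 404.5453647 ] [ 0.49369126  0.61858609 -0.45646744]
(array([-0.   , -0.185,  0.   ]), array([-0.1927,  0.0745,  0.1909]))
```

Call:
apply_moves --increments '[{"ax":0,"ay":-0.03,"az":0,"dx":-0.028,"dy":0,"dz":0.028,"jaw":1},{"ax":0,"ay":-0.06,"az":0,"dx":-0.056,"dy":0,"dz":0.056,"jaw":1},{"ax":0,"ay":-0.09,"az":0,"dx":-0.084,"dy":0,"dz":0.083,"jaw":1},{"ax":0,"ay":-0.12,"az":0,"dx":-0.112,"dy":0,"dz":0.111,"jaw":1},{"ax":0,"ay":-0.15,"az":0,"dx":-0.14,"dy":0,"dz":0.139,"jaw":1},{"ax":0,"ay":-0.18,"az":0,"dx":-0.168,"dy":0,"dz":0.167,"jaw":1},{"ax":0,"ay":-0.185,"az":0,"dx":-0.193,"dy":0,"dz":0.191,"jaw":1},{"ax":0,"ay":-0.185,"az":0,"dx":-0.193,"dy":0,"dz":0.191,"jaw":1}]'

```text
time: 2.1
position: [626.0, -198.9, 402.4]
orientation: [0.03, -0.028, -0.706, 0.707]
wrist_force: [1.1, 0.6, 0.5]
finger_gap: 86.9
```

```bash
python3 - <<'E'
from h import *
b=np.radians(175.5);o=robot.observe();print(o['time'],o['q'].round(3),o['position'],o['wrist_force'])
print(plan(frame([0,0,-1],[-np.sin(b),np.cos(b),0]),[.624,-.1967,.275],o))
f=snap('side');cv2.imwrite('pics/above.png',cv2.resize(f['image'][70:220,180:380],None,fx=4,fy=4,interpolation=cv2.INTER_CUBIC))
E
```

```text
2.1 [-6.200e-02  4.410e-01  9.000e-02  1.000e-03 -1.221e+00  1.550e+00] [ 625.95023594 -198.88502182  402.43066296] [1.07364221 0.58420033 0.53916401]
(array([-0.001, -0.003,  0.002]), array([ 0.0019,  0.1274, -0.0022]))
```

View pics/above.png

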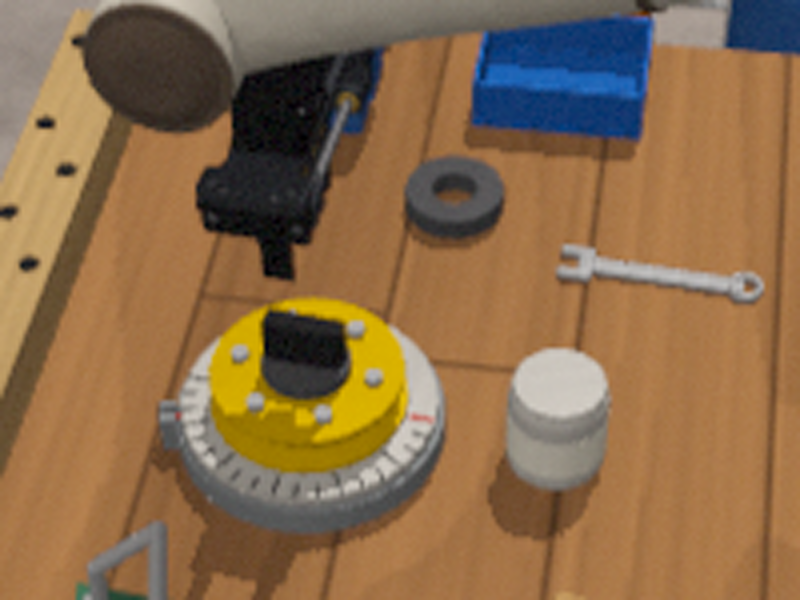

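The gripper is above the drum with its jaws across the bar. The red line shows at (422,415) and the index block at (170,422). I'll descend and close.

Call:
apply_moves --increments '[{"ax":0,"ay":0,"az":0,"dx":0.002,"dy":0.025,"dz":-0.002,"jaw":1},{"ax":0,"ay":0,"az":0,"dx":0.002,"dy":0.05,"dz":-0.002,"jaw":1},{"ax":0,"ay":0,"az":0,"dx":0.002,"dy":0.075,"dz":-0.002,"jaw":1},{"ax":0,"ay":0,"az":0,"dx":0.002,"dy":0.1,"dz":-0.002,"jaw":1},{"ax":0,"ay":0,"az":0,"dx":0.002,"dy":0.115,"dz":-0.002,"jaw":1},{"ax":0,"ay":0,"az":0,"dx":0.002,"dy":0.127,"dz":-0.002,"jaw":1},{"ax":0,"ay":0,"az":0,"dx":0.002,"dy":0.127,"dz":-0.002,"jaw":0.5},{"ax":0,"ay":0,"az":0,"dx":0.002,"dy":0.127,"dz":-0.002,"jaw":0.4}]'

```text
time: 2.82
position: [622.2, -191.4, 277.8]
orientation: [0.027, -0.027, -0.707, 0.707]
wrist_force: [-0.1, 0.2, 1.5]
finger_gap: 79.7
```

Call:
apply_moves --increments '[{"ax":0,"ay":0,"az":0,"dx":0,"dy":0,"dz":0,"jaw":0.35},{"ax":0,"ay":0,"az":0,"dx":0,"dy":0,"dz":0,"jaw":0.3},{"ax":0,"ay":0,"az":0,"dx":0,"dy":0,"dz":0,"jaw":0.25},{"ax":0,"ay":0,"az":0,"dx":0,"dy":0,"dz":0,"jaw":0.2},{"ax":0,"ay":0,"az":0,"dx":0,"dy":0,"dz":0,"jaw":0.1},{"ax":0,"ay":0,"az":0,"dx":0,"dy":0,"dz":0,"jaw":0},{"ax":0,"ay":0,"az":0,"dx":0,"dy":0,"dz":0,"jaw":0},{"ax":0,"ay":0,"az":0,"dx":0,"dy":0,"dz":0,"jaw":0}]'

```text
time: 3.48
position: [622.0, -194.6, 277.8]
orientation: [0.027, -0.027, -0.705, 0.709]
wrist_force: [-0.2, -23.3, -5.3]
finger_gap: 28.3
```

Call:
apply_moves --increments '[{"ax":0,"ay":0,"az":0,"dx":-0.002,"dy":0,"dz":0.003,"jaw":0},{"ax":0,"ay":0,"az":0,"dx":-0.002,"dy":0,"dz":0.005,"jaw":0},{"ax":0,"ay":0,"az":0,"dx":-0.002,"dy":0,"dz":0.005,"jaw":0},{"ax":0,"ay":0,"az":0,"dx":-0.002,"dy":0,"dz":0.005,"jaw":0}]'

```text
time: 3.82
position: [622.4, -199.5, 277.9]
orientation: [0.029, -0.026, -0.705, 0.708]
wrist_force: [-3.9, -7.9, 1.2]
finger_gap: 19.7
```

```bash
python3 - <<'E'
from h import *
o=robot.observe();print(o)
R,p=pose(o);z=R.as_matrix()[:,2];print('bar angle',np.degrees(np.arctan2(z[1],z[0]))-90)
E
```

```text
{'time': 3.8167, 'q': array([-0.06257025,  0.53862835, -0.07793502,  0.00386568, -0.95881445,
        1.55342641]), 'qd': array([ 0.00212123, -0.00013857, -0.00103325,  0.00263574,  0.00022644,
       -0.00189565]), 'effort': array([ 5.88783413e+00, -4.35064745e+01,  1.78576666e+01,  1.67654794e+00,
        1.00515604e+00, -2.03512784e-02]), 'position': array([ 622.43626841, -199.50297067,  277.86205775]), 'orientation': array([ 0.02911299, -0.02582374, -0.70549033,  0.70765031]), 'wrist_force': array([-3.85668927, -7.89339347,  1.22249926]), 'torque': array([-2.45171432,  1.06991901,  0.03450186]), 'finger_gap': 19.704604620916495}
bar angle -184.45215703949884
```

Call:
apply_moves --increments '[{"ax":0,"ay":0.09,"az":0,"dx":0,"dy":0,"dz":0.003,"jaw":0},{"ax":0,"ay":0.18,"az":0,"dx":0,"dy":0,"dz":0.003,"jaw":0},{"ax":0,"ay":0.27,"az":0,"dx":0,"dy":0,"dz":0.003,"jaw":0},{"ax":0,"ay":0.36,"az":0,"dx":0,"dy":0,"dz":0.003,"jaw":0},{"ax":0,"ay":0.45,"az":0,"dx":0,"dy":0,"dz":0.003,"jaw":0},{"ax":0,"ay":0.54,"az":0,"dx":0,"dy":0,"dz":0.003,"jaw":0},{"ax":0,"ay":0.63,"az":0,"dx":0,"dy":0,"dz":0.003,"jaw":0},{"ax":0,"ay":0.72,"az":0,"dx":0,"dy":0,"dz":0.003,"jaw":0}]'

```text
time: 4.48
position: [623.8, -196.5, 277.9]
orientation: [-0.276, 0.274, 0.653, -0.65]
wrist_force: [0.1, 17.0, 3.4]
finger_gap: 19.8
```

Call:
apply_moves --increments '[{"ax":0,"ay":0.09,"az":0,"dx":0,"dy":0,"dz":0,"jaw":0},{"ax":0,"ay":0.18,"az":0,"dx":0,"dy":0,"dz":0,"jaw":0},{"ax":0,"ay":0.27,"az":0,"dx":0,"dy":0,"dz":0,"jaw":0},{"ax":0,"ay":0.36,"az":0,"dx":0,"dy":0,"dz":0,"jaw":0},{"ax":0,"ay":0.45,"az":0,"dx":0,"dy":0,"dz":0,"jaw":0},{"ax":0,"ay":0.54,"az":0,"dx":0,"dy":0,"dz":0,"jaw":0},{"ax":0,"ay":0.63,"az":0,"dx":0,"dy":0,"dz":0,"jaw":0},{"ax":0,"ay":0.72,"az":0,"dx":0,"dy":0,"dz":0,"jaw":0}]'

```text
time: 5.15
position: [626.7, -194.6, 277.8]
orientation: [-0.485, 0.488, 0.517, -0.509]
wrist_force: [11.1, 21.0, -2.3]
finger_gap: 19.8
```

```bash
python3 - <<'E'
from h import *
o=robot.observe();print(o['time'],o['q'].round(3),o['position'],o['wrist_force'],o['torque'],o['finger_gap'])
R,p=pose(o);z=R.as_matrix()[:,2];print('bar angle',(np.degrees(np.arctan2(z[1],z[0]))-90)%360-180,R.as_matrix()[:,1])
E
```

```text
5.15 [-0.057  0.54  -0.07  -0.009 -0.95   0.114] [ 626.71092217 -194.62582391  277.80664984] [11.09134694 21.04368156 -2.2964262 ] [ 5.79944862 -2.45149409  0.28430765] 19.807600832030356
bar angle -86.96778351710566 [ 0.01047587  0.00642697 -0.99992447]
```

Call:
apply_moves --increments '[{"ax":0,"ay":0.09,"az":0,"dx":0.003,"dy":0,"dz":-0.0015,"jaw":0},{"ax":0,"ay":0.18,"az":0,"dx":0.003,"dy":0,"dz":-0.0015,"jaw":0},{"ax":0,"ay":0.27,"az":0,"dx":0.003,"dy":0,"dz":-0.0015,"jaw":0},{"ax":0,"ay":0.36,"az":0,"dx":0.003,"dy":0,"dz":-0.0015,"jaw":0},{"ax":0,"ay":0.45,"az":0,"dx":0.003,"dy":0,"dz":-0.0015,"jaw":0},{"ax":0,"ay":0.54,"az":0,"dx":0.003,"dy":0,"dz":-0.0015,"jaw":0},{"ax":0,"ay":0.63,"az":0,"dx":0.003,"dy":0,"dz":-0.0015,"jaw":0},{"ax":0,"ay":0.7,"az":0,"dx":0.003,"dy":0,"dz":-0.0015,"jaw":0}]'

```text
time: 5.82
position: [630.1, -195.0, 277.9]
orientation: [-0.63, 0.636, 0.321, -0.309]
wrist_force: [18.3, 3.3, -11.4]
finger_gap: 19.8
```

Call:
apply_moves --increments '[{"ax":0,"ay":0,"az":0,"dx":0,"dy":0,"dz":0,"jaw":0},{"ax":0,"ay":0,"az":0,"dx":0,"dy":0,"dz":0,"jaw":0},{"ax":0,"ay":0,"az":0,"dx":0,"dy":0,"dz":0,"jaw":0}]'

```text
time: 6.07
position: [630.1, -195.1, 277.9]
orientation: [-0.63, 0.635, 0.322, -0.31]
wrist_force: [18.2, 4.2, -9.9]
finger_gap: 19.6
```

```bash
python3 - <<'E'
from h import *
o=robot.observe();print(o['time'],o['q'].round(3),o['position'],o['wrist_force'],o['torque'],o['finger_gap'])
R,p=pose(o);z=R.as_matrix()[:,2];print('bar angle',(np.degrees(np.arctan2(z[1],z[0]))-90)%180,R.as_matrix()[:,1])
f=snap('side');g=snap('top')
a=cv2.resize(f['image'][130:210,210:300],None,fx=5,fy=5,interpolation=cv2.INTER_CUBIC)
b=cv2.resize(g['image'][130:230,310:410],(400,400),interpolation=cv2.INTER_CUBIC)
b=b[:400]; cv2.imwrite('pics/turned.png',np.hstack([cv2.resize(a,(400,400)),b]) if 0 else np.hstack([a[:400,:400],b]))
E
```

```text
6.0667 [-0.056  0.544 -0.066 -0.002 -0.942 -0.587] [ 630.12832619 -195.07005727  277.90992966] [18.20428313  4.22239751 -9.88129834] [ 1.55554747 -4.70077872  0.01405363] 19.569083500060927
bar angle 53.08344144670548 [ 1.89341244e-02  8.11118010e-04 -9.99820404e-01]
```

View pics/turned.png

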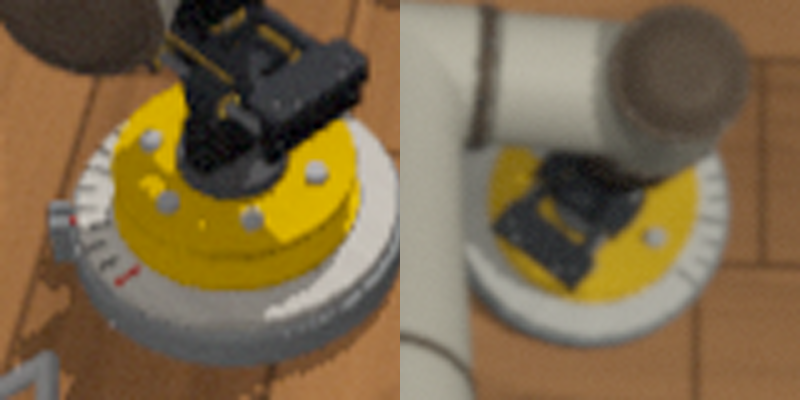

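The side crop shows the red line at about (128,275) and the index block at (62,222), with roughly three ticks between them. I'll unroll the ring to read it.

```bash
cat > unroll.py <<'E'
from h import *
def unroll(f,C,z,r0,r1,a0,a1,da=.25,dr=.5):
    A=np.radians(np.arange(a0,a1,da));Rr=np.arange(r0,r1,dr)
    uv=np.array([[proj(f,[C[0]+r*np.cos(a),C[1]+r*np.sin(a),z]) for a in A] for r in Rr],np.float32)
    return cv2.remap(f['image'],uv[...,0],uv[...,1],cv2.INTER_CUBIC)
E
python3 - <<'E'
from unroll import *
f=load('side')
rows=[]
for C,z in(((624,-196.7),34),):
    rows.append(unroll(f,C,z,70,125,0,75,.1,.4))
im=np.vstack(rows);print(im.shape);cv2.imwrite('pics/unroll.png',cv2.resize(im,(750,440)))
E
```

```text
(138, 750, 3)
```

View pics/unroll.png

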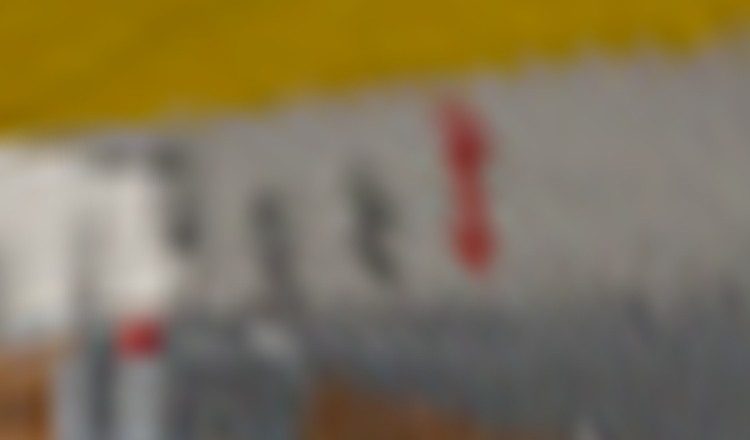

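Call:
apply_moves --increments '[{"ax":0,"ay":0,"az":0,"dx":0,"dy":0,"dz":0,"jaw":0.3},{"ax":0,"ay":0,"az":0,"dx":0,"dy":0,"dz":0,"jaw":0.6},{"ax":0,"ay":0,"az":0,"dx":0,"dy":0,"dz":0,"jaw":1},{"ax":0,"ay":0,"az":0,"dx":0,"dy":0,"dz":0,"jaw":1},{"ax":0,"ay":0,"az":0,"dx":0,"dy":0,"dz":0,"jaw":1},{"ax":0,"ay":0,"az":0,"dx":0,"dy":0,"dz":0,"jaw":1},{"ax":0,"ay":0,"az":0,"dx":0,"dy":0,"dz":0,"jaw":1},{"ax":0,"ay":0,"az":0,"dx":0,"dy":0,"dz":0,"jaw":1}]'

```text
time: 6.83
position: [624.6, -197.2, 277.8]
orientation: [0.633, -0.633, -0.315, 0.315]
wrist_force: [-0.8, 0.1, -0.1]
finger_gap: 64.8
```

Call:
apply_moves --increments '[{"ax":0,"ay":0,"az":0,"dx":0,"dy":-0.02,"dz":0,"jaw":1},{"ax":0,"ay":0,"az":0,"dx":0,"dy":-0.045,"dz":0,"jaw":1},{"ax":0,"ay":0,"az":0,"dx":0,"dy":-0.075,"dz":0,"jaw":1},{"ax":0,"ay":0,"az":0,"dx":0,"dy":-0.105,"dz":0,"jaw":1},{"ax":0,"ay":0,"az":0,"dx":0,"dy":-0.13,"dz":0,"jaw":1},{"ax":0,"ay":0,"az":0,"dx":0,"dy":-0.15,"dz":0,"jaw":1},{"ax":0,"ay":0,"az":0,"dx":0,"dy":-0.15,"dz":0,"jaw":1}]'

```text
time: 7.42
position: [625.1, -197.4, 433.7]
orientation: [-0.63, 0.635, 0.318, -0.313]
wrist_force: [0.3, -0.4, 1.1]
finger_gap: 86.8
```

```bash
python3 - <<'E'
from h import *
o=robot.observe();print(o['time'],o['q'].round(3),o['position'],o['wrist_force'],o['finger_gap'])
b=np.radians(13.5)
for s in (1,-1): print(plan(frame([0,0,-1],[-s*np.sin(b),s*np.cos(b),0]),[.42,.09,.42],o))
E
```

```text
7.4167 [-0.059  0.419  0.133  0.002 -1.275 -0.587] [ 625.14055792 -197.42147056  433.74380779] [ 0.28064407 -0.36976571  1.13640239] 86.82138869656337
(array([0.008, 0.69 , 0.007]), array([0.1061, 0.0109, 0.3369]))
(array([ 0.009, -2.452, -0.01 ]), array([0.1061, 0.0109, 0.3369]))
```

Call:
apply_moves --increments '[{"ax":0,"ay":0.09,"az":0,"dx":0.012,"dy":0,"dz":0.037,"jaw":0.8},{"ax":0,"ay":0.18,"az":0,"dx":0.024,"dy":0,"dz":0.075,"jaw":0.6},{"ax":0,"ay":0.27,"az":0,"dx":0.036,"dy":0,"dz":0.112,"jaw":0.4},{"ax":0,"ay":0.36,"az":0,"dx":0.048,"dy":0,"dz":0.15,"jaw":0.2},{"ax":0,"ay":0.45,"az":0,"dx":0.06,"dy":0,"dz":0.187,"jaw":0},{"ax":0,"ay":0.54,"az":0,"dx":0.072,"dy":0,"dz":0.225,"jaw":0},{"ax":0,"ay":0.62,"az":0,"dx":0.084,"dy":0,"dz":0.262,"jaw":0},{"ax":0,"ay":0.69,"az":0,"dx":0.096,"dy":0,"dz":0.3,"jaw":0}]'

```text
time: 8.08
position: [441.5, 61.1, 427.2]
orientation: [0.702, -0.702, -0.081, 0.081]
wrist_force: [0.5, 1.0, 0.5]
finger_gap: 41.6
```

Call:
apply_moves --increments '[{"ax":0,"ay":0,"az":0,"dx":0,"dy":0,"dz":0,"jaw":0},{"ax":0,"ay":0,"az":0,"dx":0,"dy":0,"dz":0,"jaw":0},{"ax":0,"ay":0,"az":0,"dx":0,"dy":0,"dz":0,"jaw":0}]'

```text
time: 8.33
position: [443.0, 60.3, 427.7]
orientation: [-0.702, 0.702, 0.083, -0.083]
wrist_force: [-0.1, -0.6, 0.1]
finger_gap: 21.8
```

```bash
python3 - <<'E'
from unroll import *
o=robot.observe();print(o['time'],o['q'].round(3),o['position'],o['finger_gap'])
f=snap('top');s=snap('side')
# ring centre per view: yellow hull at z=74 (top view)
hsv=cv2.cvtColor(f['image'],cv2.COLOR_BGR2HSV);m=cv2.inRange(hsv,(20,120,80),(35,255,255))[140:220,315:400]
P=np.array([ray(f,u+315,v+140,74)[:2] for v,u in np.argwhere(m)],np.float32);C,r=cv2.minEnclosingCircle(P);print(C,r)
a=unroll(f,C,34,78,124,-10,80,.12,.25); b=unroll(s,C,34,78,124,-10,80,.12,.25)
im=np.vstack([cv2.resize(a,(750,280)),cv2.resize(b,(750,280))]);cv2.imwrite('pics/unroll2.png',im)
E
```

```text
8.3333 [ 0.501  0.058 -0.364  0.    -1.149 -1.836] [443.01590545  60.30704433 427.6545981 ] 21.78154921192718
(624.784423828125, -196.0304718017578) 80.18206787109375
```

View pics/unroll2.png

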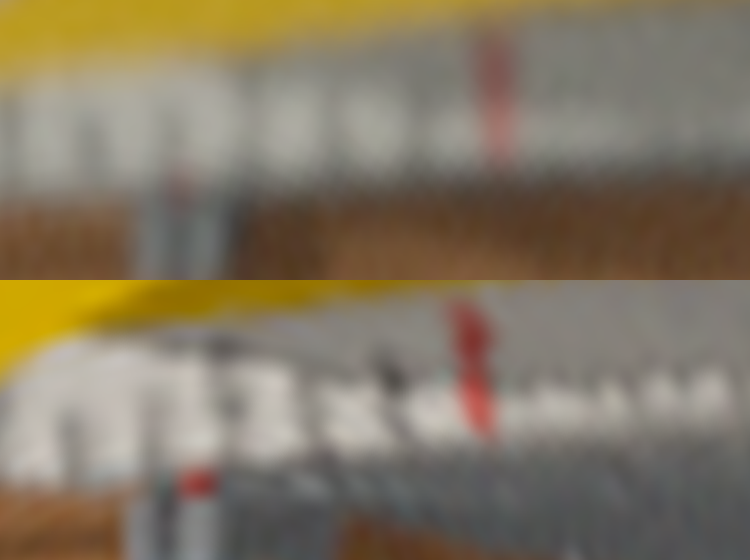

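Both unrolled views (0.12°/px) agree roughly. In the top strip the red line is at x≈497 and the index line at ≈180. In the side strip they are at 478 and about 165. That reads about 38–39°, close to the lower limit, so I'll average frames and measure at sub-pixel level.

```bash
cat > read.py <<'E'
from unroll import *
from scipy.signal import find_peaks
def avg(n,k=12):
    fs=[robot.grab_frame(n) for _ in range(k)];f=dict(fs[0]);f['image']=np.mean([x['image'] for x in fs],0).astype(np.float32);return f
def go(k=12):
    T=avg('top',k);S=avg('side',k)
    np.savez('/tmp/topa.npz',**T);np.savez('/tmp/sidea.npz',**S)
    for n,f in(('top',T),('side',S)):
        for C in((624.8,-196.0),(624.0,-197.5),(627,-196)):
            A=np.arange(-40,100,.1)
            U=unroll(f,C,33,90,100,-40,100,.1,.5).mean(0); g=U.mean(1)
            red=U[:,2]-U[:,1]; w=np.where((A>30)&(A<70),np.clip(red-0.4*red[(A>30)&(A<70)].max(),0,None),0); zr=(A*w).sum()/w.sum()
            d=cv2.GaussianBlur(U[:,1].reshape(1,-1),(0,0),60).ravel()-cv2.GaussianBlur(U[:,1].reshape(1,-1),(0,0),10).ravel()
            pk,_=find_peaks(d,prominence=1.2,distance=50)
            B=unroll(f,C,37,112,118,-10,40,.1,.5).mean(0);gb=cv2.GaussianBlur(B[:,1].reshape(1,-1),(0,0),3).ravel();a2=np.arange(-10,40,.1)
            mn,_=find_peaks(-gb,prominence=1);mx,_=find_peaks(gb,prominence=1)
            print(n,C,'zero',zr.round(2),'ticks',A[pk].round(1),'blk min',[(round(a2[i],1),int(gb[i])) for i in mn],'max',[(round(a2[i],1),int(gb[i])) for i in mx])
if __name__=='__main__': go()
E
python3 read.py; python3 - <<'E'
from unroll import *
T=load('topa');S=load('sidea')
# bar direction: red of hub ignored, darkest pixels in top view
f=T;g=f['image'].max(2);c=proj(f,[625,-196,126]).astype(int);m=np.zeros(g.shape,bool);m[c[1]-14:c[1]+14,c[0]-14:c[0]+14]=g[c[1]-14:c[1]+14,c[0]-14:c[0]+14]<32
P=np.array([ray(f,u,v,126)[:2] for v,u in np.argwhere(m)],np.float32);print(len(P),cv2.minAreaRect(P),P.mean(0))
a=cv2.resize(T['image'][136:226,312:402],(400,400),interpolation=cv2.INTER_CUBIC);b=cv2.resize(S['image'][135:210,212:302],(400,400),interpolation=cv2.INTER_CUBIC)
cv2.imwrite('pics/now.png',np.clip(np.hstack([a,b]),0,255).astype(np.uint8))
E
```

```text
top (624.8, -196.0) zero 49.51 ticks [-37.3 -27.7 -18.6  -9.1   0.3  10.1  20.1  29.7  40.2  49.5  69.   75.6
  89.6] blk min [(np.float64(-4.4), 84), (np.float64(11.6), 94), (np.float64(20.5), 57), (np.float64(25.9), 58)] max [(np.float64(8.3), 110), (np.float64(14.6), 108), (np.float64(23.2), 60), (np.float64(31.7), 71)]
top (624.0, -197.5) zero 49.65 ticks [-36.3 -26.7 -17.6  -8.1   1.1  10.8  20.7  30.3  40.5  49.6  68.7  75.6
  89.2] blk min [(np.float64(-3.8), 87), (np.float64(3.9), 88), (np.float64(12.3), 93), (np.float64(21.1), 60), (np.float64(26.4), 61)] max [(np.float64(2.6), 89), (np.float64(8.8), 109), (np.float64(15.3), 106), (np.float64(23.7), 64), (np.float64(31.0), 70)]
top (627, -196) zero 50.59 ticks [-38.2 -28.4 -18.8  -9.3   0.4  10.5  20.5  30.4  41.   50.6  70.2  76.8
  90.8] blk min [(np.float64(-2.4), 78), (np.float64(11.7), 95), (np.float64(20.7), 55), (np.float64(26.7), 56)] max [(np.float64(8.5), 112), (np.float64(14.8), 110), (np.float64(23.4), 58)]
side (624.8, -196.0) zero 46.49 ticks [-30.8 -10.7  -1.    8.   16.4  26.5  36.5  46.8  60.6  65.8  71.6  7
[... 665 characters left out ...]
] max [(np.float64(-1.1), 102), (np.float64(3.7), 105), (np.float64(8.0), 120), (np.float64(14.9), 100), (np.float64(22.1), 93), (np.float64(29.3), 104), (np.float64(35.1), 93)]
side (627, -196) zero 47.59 ticks [-32.  -19.4 -11.1  -1.6   8.   17.1  27.2  37.4  47.9  61.8  67.   72.9
  80.4] blk min [(np.float64(-4.1), 84), (np.float64(4.3), 83), (np.float64(11.5), 84), (np.float64(20.9), 78), (np.float64(26.8), 79), (np.float64(34.4), 74)] max [(np.float64(2.9), 85), (np.float64(7.9), 122), (np.float64(15.2), 129), (np.float64(23.9), 80), (np.float64(30.7), 86)]
134 ((622.2440185546875, -194.88442993164062), (55.877193450927734, 21.83567237854004), 52.10538101196289) [ 621.71936 -194.82619]
```

View pics/now.png

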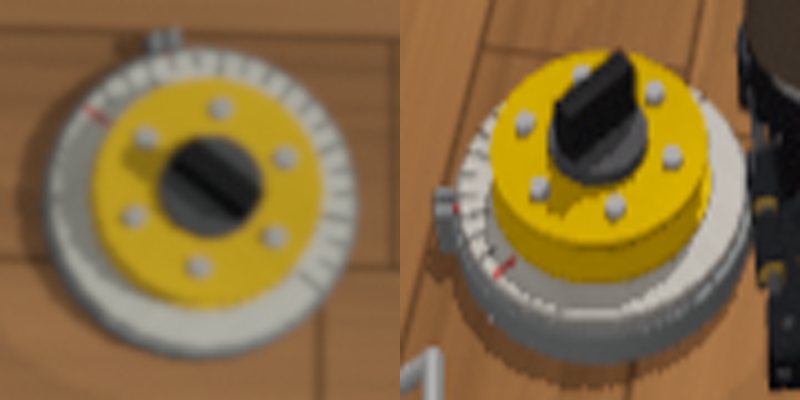

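```bash
python3 - <<'E'
from h import *
for n in('top','side'):
    D=[];
    f=robot.grab_frame(n);R=np.array(f['R']);t=np.array(f['t'])
    d=np.median([robot.grab_frame(n)['depth'] for _ in range(8)],0); f['depth']=d
    for nm,r0,r1,zz in(('ring',88,98,34),('drum',50,75,74),('table',125,140,0)):
        h=[]
        for a in range(60,300,4):
            for r in np.linspace(r0,r1,4):
                u,v=proj(f,[624.8+r*np.cos(np.radians(a)),-196+r*np.sin(np.radians(a)),zz]);h.append(pt(f,round(u),round(v))[2])
        print(n,nm,np.percentile(h,[25,50,75]).round(1))
o=robot.observe();print(o['position'],o['time'])
for s in(40+11.7,): pass
b=np.radians(51);print(plan(frame([0,0,-1],[-np.sin(b),np.cos(b),0]),[.6245,-.1965,.405],o),plan(frame([0,0,-1],[np.sin(b),-np.cos(b),0]),[.6245,-.1965,.405],o))
E
```

```text
top ring [37.1 38.1 39. ]
top drum [72.8 74.  75.4]
top table [-1.3  0.1  1.2]
side ring [37.6 38.7 73.5]
side drum [73.4 74.6 76. ]
side table [  0.5   2.8 333.3]
[443.10396734  60.21609785 427.75220829] 10.5333
(array([ 0.   , -0.655, -0.   ]), array([ 0.1167,  0.0228, -0.2919])) (array([0.   , 2.486, 0.   ]), array([ 0.1167,  0.0228, -0.2919]))
```

The ring surface is really at z≈38, where I had assumed 33. I'll reread the saved frames at that height.

```bash
sed -i 's/unroll(f,C,33,/unroll(f,C,37.7,/; s/T=avg(.top.,k);S=avg(.side.,k)/T=load("topa");S=load("sidea")/' read.py; python3 read.py | sed 's/np.float64//g' | cut -c1-330 
python3 - <<'E'
from h import *
T=load('top');S=load('side')
# key tops: cast top & side centroid rays at z of key top (up = 100.1, red latched 8 mm: 92.9)
for n,a,b in(('red',(248.9,171.2),(230,245.5)),('green',(236.1,174.3),(230.9,255.8)),('yellow',(223.7,176.7),(231.2,268.5)),('blue',(211.1,179.1),(231.3,281.4))):
    z=92.9 if n=='red' else 100.1
    print(n,ray(T,*a,z).round(1),ray(S,*b,z).round(1))
E
```

```text
top (624.8, -196.0) zero 50.18 ticks [-37.3 -27.7 -18.3  -8.8   0.8  10.6  20.6  30.3  40.8  50.2  69.6  76.2
  90.1] blk min [((-4.4), 84), ((11.6), 94), ((20.5), 57), ((25.9), 58)] max [((8.3), 110), ((14.6), 108), ((23.2), 60), ((31.7), 71)]
top (624.0, -197.5) zero 50.32 ticks [-36.3 -26.7 -17.3  -7.8   1.6  11.3  21.3  30.9  41.2  50.3  69.3  76.2
  89.7] blk min [((-3.8), 87), ((3.9), 88), ((12.3), 93), ((21.1), 60), ((26.4), 61)] max [((2.6), 89), ((8.8), 109), ((15.3), 106), ((23.7), 64), ((31.0), 70)]
top (627, -196) zero 51.26 ticks [-38.3 -28.3 -18.6  -9.    0.9  11.   21.   31.   41.6  51.2  70.8  77.4
  91.3] blk min [((-2.4), 78), ((11.7), 95), ((20.7), 55), ((26.7), 56)] max [((8.5), 112), ((14.8), 110), ((23.4), 58)]
side (624.8, -196.0) zero 48.51 ticks [-29.7 -17.1  -8.5   0.9  10.4  19.   29.   38.8  48.8  67.1  73.2  80.2] blk min [((-4.3), 95), ((4.3), 96), ((11.4), 84), ((20.3), 86), ((25.2), 84), ((32.8), 82), ((36.7), 85)] max [((-6.0), 97), ((2.9), 98), ((7.5), 119), ((14.6), 112), ((21.9), 88), ((29.4), 96), ((35.1), 86)]
side (624.0, -197.5) zero 48.69 ticks [-28.6 -16.   -7.6   1.9  11.5  19.6  29.5  39.1  48.9  67.   73.   80.1] blk min [((-8.6), 95), ((0.5), 100), ((5.0), 104), ((12.3), 86), ((18.7), 90), ((25.4), 88), ((32.6), 87), ((37.0), 90)] max [((-1.1), 102), ((3.7), 105), ((8.0), 120), ((14.9), 100), ((22.1), 93), ((29.3), 104), ((35.
side (627, -196) zero 49.59 ticks [-17.9  -9.    0.7  10.5  19.7  29.7  39.7  49.9  63.4  68.4  74.4  81.4] blk min [((-4.1), 84), ((4.3), 83), ((11.5), 84), ((20.9), 78), ((26.8), 79), ((34.4), 74)] max [((2.9), 85), ((7.9), 122), ((15.2), 129), ((23.9), 80), ((30.7), 86)]
red [635.6 130.8  92.9] [638.5 133.6  92.9]
green [623.8 167.8 100.1] [627.2 169.4 100.1]
yellow [615.5 204.1 100.1] [618.  206.9 100.1]
blue [607.3 241.  100.1] [609.5 243.7 100.1]
```

The ring reads about 39.0° in both views: 4th tick at 10.6 against index 11.6 from the top, and 10.4 against 11.4 from the side. That is within tolerance, so I'll move to the key.

```bash
python3 - <<'E'
from h import *
o=robot.observe();print(o['position'],o['finger_gap'],o['wrist_force'])
b=np.radians(13);d=np.array([.4226*np.cos(b),.4226*np.sin(b),-.9063]);K=np.array([.6255,.1686,.1000])
for s in(1,-1):
  Rt=frame(d,[-s*np.sin(b),s*np.cos(b),0])
  for back in(.10,.03): print(s,back,plan(Rt,K-d*(.182+back),o),(K-d*(.182+back)).round(4))
E
```

```text
[443.10396734  60.21609785 427.75220829] 0.4528711502624101 [0.70718368 1.30647593 0.20742669]
1 0.1 (array([-0.002,  0.008, -0.436]), array([0.0834, 0.0722, 0.0639])) [0.5094 0.1418 0.3556]
1 0.03 (array([-0.002,  0.008, -0.436]), array([0.113 , 0.1356, 0.0637])) [0.5382 0.1484 0.2921]
-1 0.1 (array([-6.78e-01, -3.06e+00,  3.00e-03]), array([0.0834, 0.0722, 0.0639])) [0.5094 0.1418 0.3556]
-1 0.03 (array([-6.78e-01, -3.06e+00,  3.00e-03]), array([0.113 , 0.1356, 0.0637])) [0.5382 0.1484 0.2921]
```

Call:
apply_moves --increments '[{"ax":0,"ay":0.001,"az":-0.07,"dx":0.014,"dy":0.012,"dz":0.011,"jaw":0},{"ax":0,"ay":0.003,"az":-0.15,"dx":0.028,"dy":0.024,"dz":0.022,"jaw":0},{"ax":-0.001,"ay":0.004,"az":-0.22,"dx":0.042,"dy":0.036,"dz":0.032,"jaw":0},{"ax":-0.001,"ay":0.005,"az":-0.29,"dx":0.056,"dy":0.048,"dz":0.043,"jaw":0},{"ax":-0.002,"ay":0.007,"az":-0.36,"dx":0.07,"dy":0.06,"dz":0.053,"jaw":0},{"ax":-0.002,"ay":0.008,"az":-0.436,"dx":0.083,"dy":0.072,"dz":0.064,"jaw":0},{"ax":-0.002,"ay":0.008,"az":-0.436,"dx":0.083,"dy":0.072,"dz":0.064,"jaw":0},{"ax":-0.002,"ay":0.008,"az":-0.436,"dx":0.083,"dy":0.072,"dz":0.064,"jaw":0}]'

```text
time: 11.2
position: [508.6, 141.7, 354.3]
orientation: [0.703, -0.67, -0.229, -0.072]
wrist_force: [-0.7, -0.1, -0.3]
finger_gap: 0.1
```

Call:
apply_moves --increments '[{"ax":0,"ay":0,"az":0,"dx":0,"dy":0.02,"dz":0,"jaw":0},{"ax":0,"ay":0,"az":0,"dx":0,"dy":0.045,"dz":0,"jaw":0},{"ax":0,"ay":0,"az":0,"dx":0,"dy":0.065,"dz":0,"jaw":0},{"ax":0,"ay":0,"az":0,"dx":0,"dy":0.075,"dz":0,"jaw":0},{"ax":0,"ay":0,"az":0,"dx":0,"dy":0.075,"dz":0,"jaw":0},{"ax":0,"ay":0,"az":0,"dx":0,"dy":0.075,"dz":0,"jaw":0}]'

```text
time: 11.7
position: [540.1, 148.2, 288.2]
orientation: [0.703, -0.669, -0.23, -0.074]
wrist_force: [-0.5, 0.7, -0.4]
finger_gap: 0.3
```

```bash
python3 - <<'E'
from h import *
o=robot.observe();print(o['position'],o['finger_gap'],o['wrist_force'],o['q'].round(2))
R,p=pose(o);y=R.as_matrix()[:,1];print(y, 'tip',(p+.182*y).round(4))
b=np.radians(13);d=np.array([.4226*np.cos(b),.4226*np.sin(b),-.9063]);K=np.array([.6255,.1686,.1000])
print(plan(frame(d,[-np.sin(b),np.cos(b),0]),K-d*.182,o))
s=snap('side');t=snap('top')
a=cv2.resize(s['image'][195:315,185:305],(400,400),interpolation=cv2.INTER_CUBIC);b=cv2.resize(t['image'][130:220,185:275],(400,400),interpolation=cv2.INTER_CUBIC)
cv2.imwrite('pics/key.png',np.hstack([a,b]))
E
```

```text
[540.13963956 148.22755075 288.24162545] 0.2955862553014164 [-0.46171695  0.68415621 -0.4037392 ] [ 0.53  0.32 -0.66  0.63 -0.22 -2.46]
[ 0.41182706  0.09360925 -0.90644128] tip [0.6151 0.1653 0.1233]
(array([ 0.001, -0.001, -0.   ]), array([-0.    ,  0.0257,  0.0007]))
```

View pics/key.png

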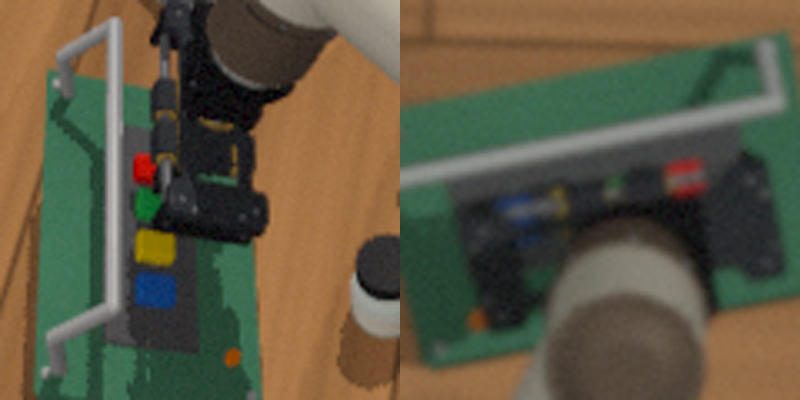

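The side view shows the tip just in front of the green cap (150,205), clear of the guard bar and the neighbouring keys. q5 is close to its limit, so I'll step in slowly and watch it.

Call:
apply_moves --increments '[{"ax":0,"ay":0,"az":0,"dx":0,"dy":0.004,"dz":0.001,"jaw":0},{"ax":0,"ay":0,"az":0,"dx":0,"dy":0.008,"dz":0.001,"jaw":0},{"ax":0,"ay":0,"az":0,"dx":0,"dy":0.012,"dz":0.001,"jaw":0},{"ax":0,"ay":0,"az":0,"dx":0,"dy":0.012,"dz":0.001,"jaw":0}]'

```text
time: 12.13
position: [544.5, 150.9, 277.9]
orientation: [0.703, -0.669, -0.231, -0.074]
wrist_force: [1.0, -0.3, 0.3]
finger_gap: 0.6
```

```bash
cat > st.py <<'E'
from h import *
o=robot.observe();R,p=pose(o);y=R.as_matrix()[:,1]
print(o['time'],o['q'].round(3),'F',o['wrist_force'].round(1),'axial',(-o['wrist_force']@y).round(1),'tip',(p+.182*y).round(4),y.round(3))
b=np.radians(13);d=np.array([.4226*np.cos(b),.4226*np.sin(b),-.9063]);K=np.array([.6255,.1686,.1000])
print(plan(frame(d,[-np.sin(b),np.cos(b),0]),K-d*.182,o))
E
python3 st.py
```

```text
12.1333 [ 0.502  0.336 -0.69   0.764 -0.168 -2.578] F [ 1.  -0.3  0.3] axial -0.1 tip [0.6197 0.1681 0.113 ] [ 0.413  0.095 -0.906]
(array([ 0.   , -0.   ,  0.001]), array([-0.0001,  0.0142, -0.0009]))
```

q5 is nearly at its −0.16 limit. A slightly steeper tool (18°, azimuth 0°) keeps it away from that limit and still clears the guard bar. I'll back off to that pose and then press along the console normal.

```bash
cat > st.py <<'E'
from h import *
import sys
o=robot.observe();R,p=pose(o);y=R.as_matrix()[:,1]
b=np.radians(13);d=np.array([.4226*np.cos(b),.4226*np.sin(b),-.9063]);K=np.array([.6255,.1686,.1000])-.004*np.array([.906*np.cos(b),.906*np.sin(b),.4226])
t=np.radians(18);Rt=frame([np.sin(t),0,-np.cos(t)],[-np.sin(b),np.cos(b),0]);yt=Rt.as_matrix()[:,1]
tip=p+.182*y
print(o['time'],o['q'].round(3),'F',o['wrist_force'].round(1),'along d',(-o['wrist_force']@d).round(1),'tip',tip.round(4),'rel K along d mm',((tip-K)@d*1000).round(2),'lat',(((tip-K)-((tip-K)@d)*d)*1000).round(1))
for k in map(float,sys.argv[1:]): print(k,plan(Rt,K+d*k-yt*.182,o))
print('d in tool',R.inv().apply(d).round(3))
E
python3 st.py -.025 -.004
```

```text
12.1333 [ 0.502  0.336 -0.69   0.764 -0.168 -2.578] F [ 1.  -0.3  0.3] along d -0.1 tip [0.6197 0.1681 0.113 ] rel K along d mm -14.22 lat [3.6 1.7 1.8]
-0.025 (array([-0.069, -0.005,  0.131]), array([ 0.0194, -0.0088,  0.0117]))
-0.004 (array([-0.069, -0.005,  0.131]), array([0.0194, 0.0122, 0.0117]))
d in tool [-0.001  1.     0.   ]
```

Call:
apply_moves --increments '[{"ax":0,"ay":0,"az":0,"dx":0,"dy":-0.006,"dz":0,"jaw":0},{"ax":-0.01,"ay":0,"az":0.02,"dx":0.003,"dy":-0.011,"dz":0.002,"jaw":0},{"ax":-0.02,"ay":-0.001,"az":0.045,"dx":0.007,"dy":-0.011,"dz":0.004,"jaw":0},{"ax":-0.035,"ay":-0.002,"az":0.07,"dx":0.01,"dy":-0.01,"dz":0.006,"jaw":0},{"ax":-0.05,"ay":-0.003,"az":0.1,"dx":0.015,"dy":-0.009,"dz":0.009,"jaw":0},{"ax":-0.069,"ay":-0.005,"az":0.131,"dx":0.019,"dy":-0.009,"dz":0.012,"jaw":0},{"ax":-0.069,"ay":-0.005,"az":0.131,"dx":0.019,"dy":-0.009,"dz":0.012,"jaw":0},{"ax":-0.069,"ay":-0.005,"az":0.131,"dx":0.019,"dy":-0.009,"dz":0.012,"jaw":0}]'

```text
time: 12.8
position: [554.9, 166.2, 294.1]
orientation: [-0.683, 0.706, 0.186, 0.035]
wrist_force: [-0.4, -0.6, -0.6]
finger_gap: 0.3
```

```bash
python3 st.py -.006
```

```text
12.8 [ 0.589  0.359 -0.486  0.371 -0.489 -2.251] F [-0.4 -0.6 -0.6] along d -0.3 tip [0.6112 0.1666 0.121 ] rel K along d mm -25.11 lat [-0.4  1.2 -0.1]
-0.006 (array([-0.002,  0.   ,  0.001]), array([0.0028, 0.019 , 0.0004]))
d in tool [0.129 0.989 0.067]
```

Call:
apply_moves --increments '[{"ax":0,"ay":0,"az":0,"dx":0.001,"dy":0.005,"dz":0,"jaw":0},{"ax":0,"ay":0,"az":0,"dx":0.002,"dy":0.01,"dz":0,"jaw":0},{"ax":0,"ay":0,"az":0,"dx":0.003,"dy":0.015,"dz":0,"jaw":0},{"ax":0,"ay":0,"az":0,"dx":0.003,"dy":0.019,"dz":0,"jaw":0},{"ax":0,"ay":0,"az":0,"dx":0.003,"dy":0.019,"dz":0,"jaw":0}]'

```text
time: 13.22
position: [563.5, 165.9, 274.5]
orientation: [-0.682, 0.707, 0.184, 0.033]
wrist_force: [-0.7, -0.5, -0.0]
finger_gap: 0.7
```

```bash
python3 st.py -.001
```

```text
13.2167 [ 0.577  0.396 -0.495  0.397 -0.449 -2.27 ] F [-0.7 -0.5 -0. ] along d 0.3 tip [0.6191 0.1656 0.1012] rel K along d mm -4.0 lat [-1.2 -1.8 -0.7]
-0.001 (array([ 0.001,  0.   , -0.004]), array([0.0014, 0.0026, 0.0015]))
d in tool [0.133 0.989 0.07 ]
```

Call:
apply_moves --increments '[{"ax":0,"ay":0,"az":0,"dx":0.001,"dy":0.001,"dz":0.0015,"jaw":0},{"ax":0,"ay":0,"az":0,"dx":0.001,"dy":0.002,"dz":0.0015,"jaw":0},{"ax":0,"ay":0,"az":0,"dx":0.0012,"dy":0.003,"dz":0.0015,"jaw":0},{"ax":0,"ay":0,"az":0,"dx":0.0013,"dy":0.004,"dz":0.0015,"jaw":0},{"ax":0,"ay":0,"az":0,"dx":0.0013,"dy":0.004,"dz":0.0015,"jaw":0}]'

```text
time: 13.63
position: [565.2, 167.9, 273.0]
orientation: [-0.682, 0.707, 0.185, 0.034]
wrist_force: [-5.4, -1.2, 5.4]
finger_gap: 0.7
```

```bash
python3 st.py .005
```

```text
13.6333 [ 0.578  0.4   -0.493  0.402 -0.445 -2.276] F [-5.4 -1.2  5.4] along d 7.2 tip [0.6211 0.1677 0.0998] rel K along d mm -1.72 lat [-0.2  0.1 -0.1]
0.005 (array([ 0.   ,  0.   , -0.002]), array([0.0007, 0.0066, 0.0002]))
d in tool [0.131 0.989 0.069]
```

Call:
apply_moves --increments '[{"ax":0,"ay":0,"az":0,"dx":0.0001,"dy":0.001,"dz":0,"jaw":0},{"ax":0,"ay":0,"az":0,"dx":0.0003,"dy":0.002,"dz":0.0001,"jaw":0},{"ax":0,"ay":0,"az":0,"dx":0.0004,"dy":0.003,"dz":0.0002,"jaw":0},{"ax":0,"ay":0,"az":0,"dx":0.0005,"dy":0.004,"dz":0.0003,"jaw":0},{"ax":0,"ay":0,"az":0,"dx":0.0005,"dy":0.004,"dz":0.0003,"jaw":0}]'

```text
time: 14.05
position: [567.1, 168.3, 268.9]
orientation: [-0.682, 0.706, 0.185, 0.034]
wrist_force: [-2.8, -1.2, 2.3]
finger_gap: 0.6
```

```bash
python3 st.py
```

```text
14.05 [ 0.575  0.408 -0.495  0.409 -0.435 -2.282] F [-2.8 -1.2  2.3] along d 3.4 tip [0.6231 0.1683 0.0958] rel K along d mm 2.83 lat [-0.   0.2  0. ]
d in tool [0.131 0.989 0.069]
```

Call:
apply_moves --increments '[{"ax":0,"ay":0,"az":0,"dx":0.0001,"dy":0.001,"dz":0,"jaw":0},{"ax":0,"ay":0,"az":0,"dx":0.0003,"dy":0.002,"dz":0.0001,"jaw":0},{"ax":0,"ay":0,"az":0,"dx":0.0004,"dy":0.003,"dz":0.0002,"jaw":0},{"ax":0,"ay":0,"az":0,"dx":0.0004,"dy":0.003,"dz":0.0002,"jaw":0}]'

```text
time: 14.38
position: [568.6, 168.7, 265.9]
orientation: [-0.682, 0.706, 0.185, 0.034]
wrist_force: [-2.6, -2.4, 4.5]
finger_gap: 0.5
```

```bash
python3 st.py
```

```text
14.3833 [ 0.574  0.414 -0.496  0.414 -0.429 -2.286] F [-2.6 -2.4  4.5] along d 5.4 tip [0.6246 0.1686 0.0927] rel K along d mm 6.23 lat [0.  0.2 0. ]
d in tool [0.131 0.989 0.069]
```

Call:
apply_moves --increments '[{"ax":0,"ay":0,"az":0,"dx":0.0001,"dy":0.001,"dz":0,"jaw":0},{"ax":0,"ay":0,"az":0,"dx":0.0001,"dy":0.001,"dz":0,"jaw":0},{"ax":0,"ay":0,"az":0,"dx":0.0001,"dy":0.001,"dz":0,"jaw":0}]'

```text
time: 14.63
position: [568.9, 168.7, 265.3]
orientation: [-0.682, 0.706, 0.185, 0.034]
wrist_force: [-4.3, -2.3, 5.5]
finger_gap: 0.5
```

Call:
apply_moves --increments '[{"ax":0,"ay":0,"az":0,"dx":0.0001,"dy":0.001,"dz":0,"jaw":0},{"ax":0,"ay":0,"az":0,"dx":0.0001,"dy":0.001,"dz":0,"jaw":0},{"ax":0,"ay":0,"az":0,"dx":0.0001,"dy":0.001,"dz":0,"jaw":0}]'

```text
time: 14.88
position: [568.9, 168.7, 265.1]
orientation: [-0.682, 0.706, 0.185, 0.034]
wrist_force: [-9.1, -2.6, 10.3]
finger_gap: 0.5
```

```bash
python3 st.py
```

```text
14.8833 [ 0.573  0.416 -0.497  0.417 -0.426 -2.289] F [-9.1 -2.6 10.3] along d 13.3 tip [0.625  0.1686 0.092 ] rel K along d mm 7.07 lat [0.1 0.2 0.1]
d in tool [0.131 0.989 0.069]
```

The tip stopped advancing while the force rose to 13 N, above the spring's 9 N, so the key is at its hard stop. I'll give one small confirming nudge and then back out along the normal.

Call:
apply_moves --increments '[{"ax":0,"ay":0,"az":0,"dx":0,"dy":0.0007,"dz":0,"jaw":0},{"ax":0,"ay":0,"az":0,"dx":0,"dy":0.0007,"dz":0,"jaw":0},{"ax":0,"ay":0,"az":0,"dx":0,"dy":0.0007,"dz":0,"jaw":0}]'

```text
time: 15.13
position: [569.0, 168.7, 265.0]
orientation: [-0.682, 0.706, 0.185, 0.034]
wrist_force: [-11.5, -0.8, 12.9]
finger_gap: 0.6
```

Call:
apply_moves --increments '[{"ax":0,"ay":0,"az":0,"dx":-0.0005,"dy":-0.004,"dz":-0.0003,"jaw":0},{"ax":0,"ay":0,"az":0,"dx":-0.0015,"dy":-0.01,"dz":-0.0007,"jaw":0},{"ax":0,"ay":0,"az":0,"dx":-0.003,"dy":-0.025,"dz":-0.002,"jaw":0},{"ax":0,"ay":0,"az":0,"dx":-0.006,"dy":-0.045,"dz":-0.003,"jaw":0},{"ax":0,"ay":0,"az":0,"dx":-0.01,"dy":-0.075,"dz":-0.005,"jaw":0},{"ax":0,"ay":0,"az":0,"dx":-0.014,"dy":-0.105,"dz":-0.007,"jaw":0},{"ax":0,"ay":0,"az":0,"dx":-0.016,"dy":-0.125,"dz":-0.008,"jaw":0},{"ax":0,"ay":0,"az":0,"dx":-0.016,"dy":-0.125,"dz":-0.008,"jaw":0}]'

```text
time: 15.8
position: [518.0, 158.3, 383.0]
orientation: [-0.684, 0.704, 0.188, 0.037]
wrist_force: [0.1, 0.5, 0.4]
finger_gap: 0.3
```

```bash
python3 - <<'E'
from h import *
o=robot.observe();print(o['position'],o['q'].round(2),o['wrist_force'])
print(plan(frame([0,0,-1],[-.2,1,0]),[.42,.0,.45],o))
E
```

```text
[517.95179891 158.26548454 383.00571727] [ 0.63  0.2  -0.43  0.29 -0.69 -2.18] [0.12075666 0.46176817 0.42719622]
(array([0.06 , 0.02 , 0.316]), array([-0.104 , -0.0954, -0.1386]))
```

Call:
apply_moves --increments '[{"ax":0,"ay":0,"az":0,"dx":-0.015,"dy":-0.02,"dz":-0.015,"jaw":0},{"ax":0,"ay":0,"az":0,"dx":-0.03,"dy":-0.035,"dz":-0.035,"jaw":0},{"ax":0,"ay":0,"az":0,"dx":-0.045,"dy":-0.05,"dz":-0.055,"jaw":0},{"ax":0,"ay":0,"az":0,"dx":-0.06,"dy":-0.065,"dz":-0.075,"jaw":0},{"ax":0,"ay":0,"az":0,"dx":-0.075,"dy":-0.08,"dz":-0.095,"jaw":0},{"ax":0,"ay":0,"az":0,"dx":-0.09,"dy":-0.09,"dz":-0.115,"jaw":0},{"ax":0,"ay":0,"az":0,"dx":-0.1,"dy":-0.09,"dz":-0.13,"jaw":0},{"ax":0,"ay":0,"az":0,"dx":-0.1,"dy":-0.09,"dz":-0.13,"jaw":0}]'

```text
time: 16.47
position: [422.7, 7.3, 442.1]
orientation: [-0.683, 0.706, 0.184, 0.035]
wrist_force: [-0.5, -1.0, -0.8]
finger_gap: 0.3
```

```bash
python3 - <<'E'
from h import *
import read
T=read.avg('top',8);S=read.avg('side',8);np.savez('/tmp/topa.npz',**T);np.savez('/tmp/sidea.npz',**S)
read.go()
a=cv2.resize(S['image'][130:310,190:310],(400,600),interpolation=cv2.INTER_CUBIC);b=cv2.resize(T['image'][135:215,190:270],(400,400),interpolation=cv2.INTER_CUBIC);b=np.vstack([b,np.zeros((200,400,3),np.float32)])
cv2.imwrite('pics/end.png',np.clip(np.hstack([a,b]),0,255).astype(np.uint8))
for n,lo,hi in(('red',(0,150,80),(8,255,255)),('green',(45,150,90),(75,255,255)),('yellow',(22,150,100),(35,255,255)),('blue',(105,150,80),(130,255,255))):
    m=cv2.inRange(cv2.cvtColor(S['image'].astype(np.uint8),cv2.COLOR_BGR2HSV),lo,hi)[235:295,220:245];v,u=np.nonzero(m);print(n,(u.mean()+220).round(1),(v.mean()+235).round(1),len(u))
print(robot.observe()['position'])
E
```

```text
top (624.8, -196.0) zero 50.18 ticks [-37.4 -27.7 -18.3  -8.7   0.7  10.6  20.6  30.3  40.8  50.1  69.8  76.3
  90.3] blk min [(np.float64(-2.8), 85), (np.float64(11.6), 95), (np.float64(20.2), 58), (np.float64(25.6), 59)] max [(np.float64(8.4), 111), (np.float64(14.5), 109), (np.float64(23.1), 61)]
top (624.0, -197.5) zero 50.32 ticks [-36.3 -26.7 -17.3  -7.8   1.6  11.3  21.3  30.8  41.1  50.3  76.3  89.9] blk min [(np.float64(-2.4), 88), (np.float64(12.3), 94), (np.float64(20.9), 61), (np.float64(26.1), 62), (np.float64(34.8), 69)] max [(np.float64(9.0), 111), (np.float64(15.2), 107), (np.float64(23.6), 65), (np.float64(30.8), 72), (np.float64(36.9), 71)]
top (627, -196) zero 51.25 ticks [-38.3 -28.3 -18.5  -9.    0.9  11.   21.   31.   41.6  51.2  70.9  77.4
  91.5] blk min [(np.float64(-2.3), 79), (np.float64(11.7), 96), (np.float64(20.4), 56)] max [(np.float64(8.6), 113), (np.float64(14.8), 111)]
side (624.8, -196.0) zero 48.51 ticks [-29.6  -8.5   0.9  10.4  19.1  29.   38.8  48.8  67.1  73.1  80.2] blk min [(np.float64(4.3), 97), (np.float64(11.4), 84), (np.float64(20.3), 87)
[... 476 characters left out ...]
 87), (np.float64(32.6), 88), (np.float64(37.0), 90)] max [(np.float64(-1.3), 103), (np.float64(3.7), 107), (np.float64(8.0), 121), (np.float64(14.9), 101), (np.float64(22.3), 94), (np.float64(29.2), 105), (np.float64(35.0), 94)]
side (627, -196) zero 49.59 ticks [-27.9 -18.   -8.9   0.7  10.5  19.7  29.7  39.7  49.9  63.4  68.4  74.3
  81.4] blk min [(np.float64(4.3), 83), (np.float64(11.5), 84), (np.float64(21.0), 79), (np.float64(25.6), 79), (np.float64(34.4), 74)] max [(np.float64(7.9), 123), (np.float64(15.2), 130), (np.float64(22.4), 81), (np.float64(30.7), 87)]
red 230.9 244.2 104
green 230.0 257.2 92
yellow 231.2 268.6 119
blue 231.4 281.5 122
[423.86658556   9.19800555 442.36697147]
```

View pics/end.png

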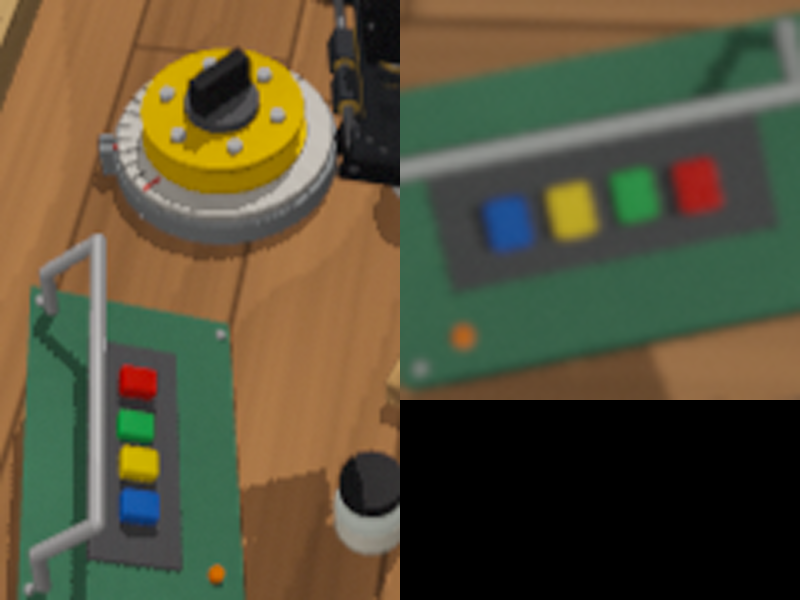

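The end view shows the green key lower than before (side row 255.8 → 257.2) and the red key risen (245.5 → 244.2). Yellow and blue are unchanged, and the ring still reads about 39°.

```bash
python3 -c "
from plant import robot
print(robot.observe()['wrist_force']); print(robot.hand_in())"
```

```text
[ 0.28485303 -0.63768665 -1.54412825]
the job is handed in; nothing more can be done
None
```

I turned the drum to about 39° and changed the console from red to green, then handed the job in at about 18 s of robot time. The hand-in gave no verdict.

- **Drum:** I gripped the bar and turned it clockwise from about 163°. After I let go, both cameras put the ring at about 39.0°, measured at the nearest graduation line. After the key press it had not moved.
- **Keys:** With the jaws shut, I pressed green along the console normal until it stopped moving. The last contact force along the normal was about 13 N, then slightly more on a small final nudge, well under 40 N. The last pictures show green down, red up, and yellow and blue where they started. The gripper was clear of everything.

**Disagreements along the way:**
- Measuring the drum from the red zero line gave about 38.6° from the top camera and 37.1° from the side camera. I trusted the local reading because it depends less on calibration.
- My first readings, 36.6–38.5°, came from assuming the ring surface 5 mm too low. I corrected that using the depth images.
- The arm's own angle at the grip suggested about 41°.
- My first approach to the key brought joint 5 almost to its limit, so I backed off and used a steeper tilt (18°).

I did not measure the bystanders separately. The arm never went near them and showed no unexpected contact force.

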